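# Clip the red mower cover into the storage rack

## Task

Take the red mower cover out of its wooden stand and push it straight down, fully home, into the empty spring-clip bay of the blue storage rack, upright and in the middle of the slot. Leave the black cover standing where it is, and let go of the red one when it is in.

Things in the scene. Friction and masses are not known exactly. Their poses are not given: they have to be found in the camera images.
- red_cover (a point): red plastic mower cover (sizes in mm): plate 100 wide (y), 140 high (z), 10 thick (x), both faces alike with black louvres. Point: its centre; z up. Loose, 80 to 170 g. Stands in the groove (16 wide, 20 deep, floor 10 above the table) of a fixed wooden stand 60 x 130, 30 high; the top edge is 150 above the table and free to grip across the thickness from above
- black_cover (a point): black cover, to be left alone: same size and frame as the red one, standing loose in its own wooden stand. Point: its centre
- slot (a point): empty blue bay, in mm 90 (x) x 130 (y), 30 high, with steel spring clips. Point: mid slot on its floor, 6 above the table; z up, y along the slot. A cover at home stands on this floor, centre 70 above the point. Clips: mouth 37 wide at 52 above the table, narrowing to 6 at 20; they spread when it is pushed down (10 to 20 N; its weight alone stops some 17 short) and hold it. Either face may lead
- green_cover (a point): centre of a green cover, same size, filling the other blue bay (both fixed, not to be used). The two stands and two bays form a row across the table in any order, about 180 mm apart, each turned by up to 17 degrees
There are look-alikes about, which are no part of the job. Of the things like the part that bears red_cover, leave any that is green or pink; of the rest the smaller one is meant.

How it is judged:
At the end, for the whole second after the job is handed in: Red cover released and at rest in the empty bay: lower edge within 6 mm of the floor, centre within 12 mm across and 20 mm along the slot, in line within 12 degrees, upright within 10 degrees. Black cover within 25 mm of its start, upright within 15 degrees (z of red_cover in the frame of slot between 0.064 and 0.076 m and x of red_cover in the frame of slot between -0.012 and 0.012 m and y of red_cover in the frame of slot between -0.02 and 0.02 m and angle between the x axis of red_cover and the x axis of slot, either way round below 0.21 rad and angle between red_cover's own z axis and vertical below 0.18 rad and distance of black_cover from where it was at the start of the episode below 0.025 m and angle between black_cover's own z axis and vertical below 0.26 rad and linear speed of red below 0.02 m/s); the robot touches nothing.
It fails at once if the black cover is moved more than 40 mm (distance of black_cover from where it was at the start of the episode above 0.04 m).
It also fails if it takes over 40 s, if anything falls off the work surface, if the arm or the gripper's body presses on something with over 40 N, if the wrist force passes 120 N, or if a joint passes its speed limit or range.

## Robot

A 6-joint arm with a two-finger parallel gripper is mounted at the origin on the work surface. World frame = base frame: x ahead of the robot, y to its left, z up, the work surface at z = 0. Lengths are in m, angles in rad, forces in N, time in s.
With the tool pointing down it reaches from about 0.425 to 0.95 m from the base axis. Payload 3.5 kg.
Tool frame: the origin (TCP) lies at the very end of the fingers, on their centre line; the grasp point (between the pads) lies 19 mm behind it (tcp_to_grasp is the distance from the TCP to the grasp point, in m); z points along the fingers, y is the direction in which the jaws open and shut (so a half turn about z gives the same grasp; the last joint's range is limited). The gripper opens to 85 mm and grips with 20 to 120 N. Pads are 22 mm wide; open, the fingers measure 114 mm over their backs; the gripper's body (76 mm by 85 mm) begins 54 mm behind the grasp point. The pads swing forward as they close: fully open they stand 13 mm farther back than shut.
Start: joints at [1.096, 0.286, 1.577, -0, 1.279, -0.15], TCP at [0.215, 0.64, 0.192] pointing down, gripper open.
Joint ranges: [-2.77, 2.77], [-0.9, 2.22], [0.21, 2.48], [-1.53, 4.67], [0.24, 2.81], [-2.84, 2.84]. Speed limits (rad/s): [2.79, 2.79, 3.14, 3.14, 3.14, 3.14].

## Interface

Orientations are given as a unit quaternion [x, y, z, w].
In Python, from plant import * gives the robot as it stands. The module is installed in compiled form; this text tells all that it offers.
- The arm moves only by the tool arm_command, never from a script. Its argument "steps" is a list of rows, each a list of 3 entries, a list of its own where there are three numbers: the turn, a rotation vector about the tool's x, y, z in rad, then the shift along the tool's x, y, z in m, then the gripper command: -1 is shut, 1 is fully open, values between are in proportion. A call has 1 to 12 rows; each row is the pose to reach, as a shift and turn from the pose measured when the call began, along the tool's axes at that moment; what a row does not reach only later rows make up. A row lasts 1/8 s, in which the tool goes at most 62.5 mm and 10.7 degrees, less where a joint would pass 70% of its speed; a pose out of reach is approached as far as the arm can. A call with a gripper value outside its range is refused whole. The fingers move at their own pace and stop on an object; "force" is the grip in N (left out, the last holds). Time passes only in rows, so rows that repeat a pose let the fingers close. It gives the time, the measured TCP pose, the force and the opening at its end, in the units of the state.
- get_state(): the state, without advancing time (a new reading comes with each control period).
- read_camera(name): name is "scene" or "side" or "wrist"; returns a dict with "frame" (400x640x3 uint8, red, green, blue), "vfov" (degrees; the focal length in pixels is half the picture's height over the tangent of half this angle, whatever the lens; pixels are square), "cx", "cy" (the principal point, pixels), "position" and "rotation" of the camera in the world; the wrist camera has in their place "mount" (4x4, takes a point from camera to tool coordinates, whose origin is the TCP and whose axes are the flange's). Camera axes: x right, y up, looking along -z (the intrinsics and any distortion apply to the point x, -y, -z); pixel columns grow to the right and rows downward; lengths in m; the calibration is good to about 2 mm. A picture is of the moment at which its call begins: read the wrist's pose just before it. There is no depth.
- sign_off(): hands the job in, once; it reports no verdict.
The state is a dict: "time": time; "qpos": joint angles; "dq": joint speeds; "joint_efforts": joint torques, N m; "eef_pos": TCP position; "tcp_rot": TCP orientation; "contact_force": force on the tool from outside, world axes, zero at the start; "wrist_torque": the same for the moment, N m; "opening": opening from 0.0 (shut) to 1.0 (fully open).
Only numpy, scipy, OpenCV 4.12 (cv2) and the standard library are available. Lean on these libraries where they do the work, as an engineer would, in place of code of your own. Each camera call takes 0.05 s, during which the arm holds its last target.

## Working session

There is one attempt and no reset: what is moved stays moved. The work goes in short steps, Python scripts to look and compute and a tool call to move; the robot and the scene stay as the last step left them, time stands still between calls to the robot, and variables do not carry over. Pictures are saved under pics/ and viewed, and the job is handed in when it is done.

Besides the shell and the picture viewer there is one more tool, called after "Emit:" by a JSON object that holds its "fn" and its "kwargs". arm_command: Moves the arm, as the interface text tells. Its arguments: {"type":"object","properties":{"steps":{"type":"array"},"force":{"type":"number"}},"required":["steps"]}

```bash
mkdir -p pics
cat > h.py <<'E'
from plant import *
import numpy as np, cv2
from scipy.spatial.transform import Rotation as R
E
python3 - <<'E'
from h import *
s=get_state()
for k,v in s.items(): print(k,np.round(v,4))
import pickle
d={}
for n in ["scene","side","wrist"]:
    c=read_camera(n); d[n]=c
    cv2.imwrite(f"pics/{n}0.png",c["frame"][:,:,::-1])
    print(n,{k:(np.round(v,4).tolist() if k!="frame" else 0) for k,v in c.items()})
pickle.dump((s,d),open("s0.pkl","wb"))
E
```

```text
time 0.0
qpos [ 1.096   0.2872  1.5782 -0.      1.2786 -0.15  ]
dq [-0.0002  0.0008 -0.0004  0.001   0.      0.0011]
joint_efforts [-1.10000e-03 -4.05983e+01 -2.92625e+01 -2.00000e-04  5.80000e-03
 -0.00000e+00]
eef_pos [0.215  0.639  0.1909]
tcp_rot [ 1.617e-01  9.868e-01 -1.100e-03 -4.000e-04]
contact_force [-0.4897 -0.0711 -0.2448]
wrist_torque [ 0.057  -0.0221 -0.026 ]
opening 0.9971
scene {'frame': 0, 'vfov': 44.657, 'cx': 320.5688, 'cy': 191.3323, 'position': [0.8559, -0.5135, 0.8016], 'rotation': [0.346, 0.1159, 0.2854, 0.8862]}
side {'frame': 0, 'vfov': 51.7818, 'cx': 316.9552, 'cy': 202.4162, 'position': [0.4506, 0.6466, 0.691], 'rotation': [-0.0088, 0.3987, 0.9169, -0.0154]}
wrist {'frame': 0, 'vfov': 63.9587, 'cx': 320.3393, 'cy': 200.6857, 'mount': [[-0.0005, 0.9566, 0.2914, 0.0747], [1.0, 0.0004, 0.0004, 0.001], [0.0003, 0.2914, -0.9566, -0.1811], [0.0, 0.0, 0.0, 1.0]]}
```

View pics/scene0.png

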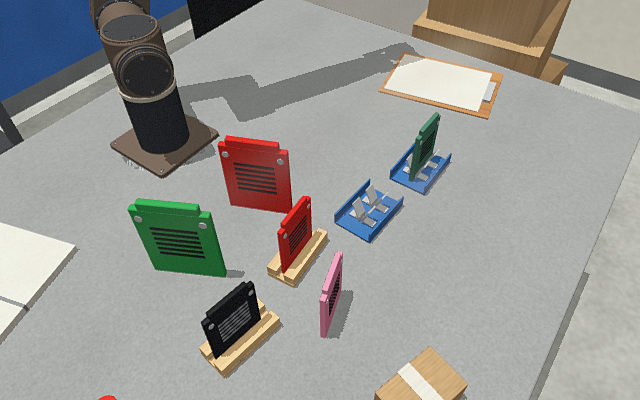

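View pics/side0.png

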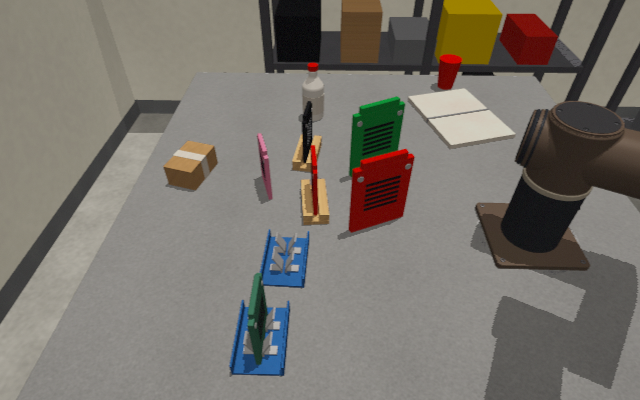

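View pics/wrist0.png

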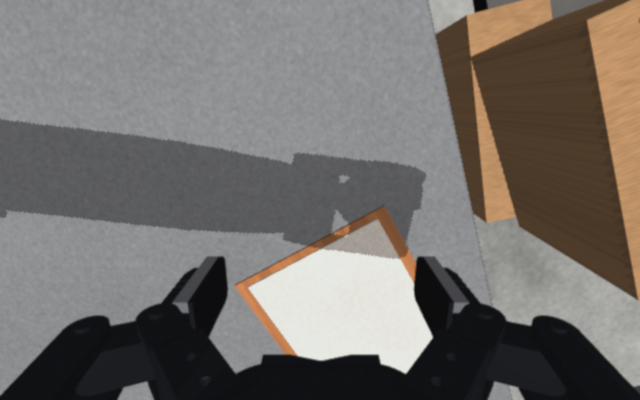

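The scene camera shows these possible targets: a large red cover standing free at (255,175), the smaller red one in its wooden stand at (295,233), a green one at (180,240) and a pink one at (332,293). The black cover is at (232,318) and the dark green one fills a blue bay at (425,145). By the description the target is the smaller red one in the stand. The empty bay is at (369,210). I'll check this choice in close crops.

Run:
```python
from h import *
import pickle
s,d=pickle.load(open("s0.pkl","rb"))
a=d["scene"]["frame"][170:290,255:415,::-1]; cv2.imwrite("pics/sc_crop.png",cv2.resize(a,None,fx=5,fy=5,interpolation=cv2.INTER_CUBIC))
a=d["side"]["frame"][135:295,235:345,::-1]; cv2.imwrite("pics/si_crop.png",cv2.resize(a,None,fx=3.7,fy=3.7,interpolation=cv2.INTER_CUBIC))
```

```text
(no output)
```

View pics/sc_crop.png

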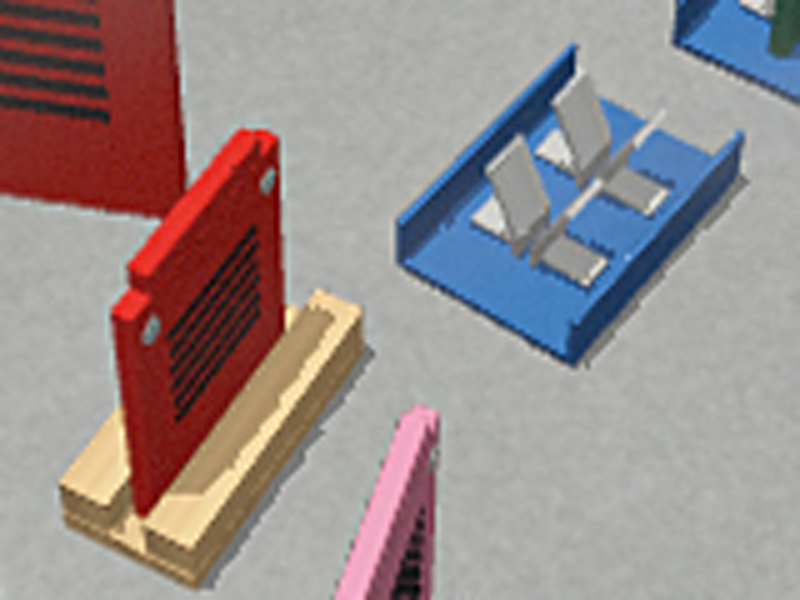

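View pics/si_crop.png

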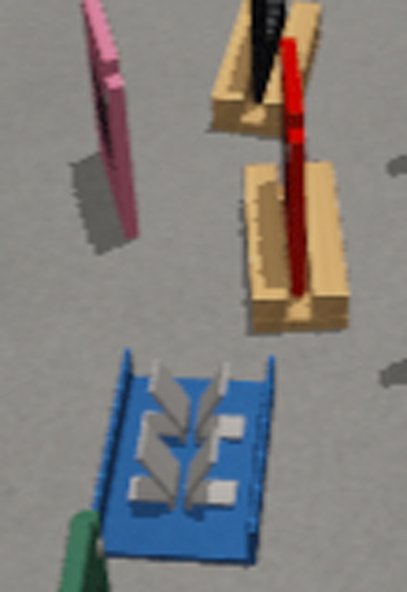

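```bash
cat >> h.py <<'E'
def cam(c,tp=None,tr=None):
    f=200/np.tan(np.radians(c["vfov"])/2)
    K=np.array([[f,0,c["cx"]],[0,f,c["cy"]],[0,0,1]])
    if "mount" in c:
        m=np.array(c["mount"]); Rt=R.from_quat(tr).as_matrix()
        Rc=Rt@m[:3,:3]; p=Rt@m[:3,3]+tp
    else: Rc=R.from_quat(c["rotation"]).as_matrix(); p=np.array(c["position"])
    Rc=Rc@np.diag([1,-1,-1])
    return K,Rc,p
def ray(C,uv):
    K,Rc,p=C; d=Rc@np.linalg.solve(K,[uv[0],uv[1],1]); return p,d/np.linalg.norm(d)
def onz(C,uv,z):
    p,d=ray(C,uv); return p+d*(z-p[2])/d[2]
def tri(obs):
    A=np.zeros((3,3));b=np.zeros(3);rs=[]
    for C,uv in obs:
        p,d=ray(C,uv);M=np.eye(3)-np.outer(d,d);A+=M;b+=M@p;rs.append((p,M))
    x=np.linalg.solve(A,b); return x,[np.linalg.norm(M@(x-p)) for p,M in rs]
def proj(C,X):
    K,Rc,p=C; q=K@(Rc.T@(np.array(X)-p)); return q[:2]/q[2]
E
python3 - <<'E'
from h import *
import pickle
s,d=pickle.load(open("s0.pkl","rb"))
S=cam(d["scene"]);D=cam(d["side"])
sc=lambda u,v:(S,(255+u/5,170+v/5)); sd=lambda u,v:(D,(235+u/3.7,135+v/3.7))
def p(n,*o):
    x,r=tri(o); print(n,x.round(4),np.round(r,4))
p("bay wallL far top? ",sc(575,45),sd(270,355))
p("bay left wall",sc(742,135),sd(125,350))
print("--- z0")
for n,o in dict(bl=sc(400,264),bn=sc(573,366),br=sc(745,178),d1=sd(104,557),d2=sd(252,564)).items(): print(n,onz(*o,0).round(4))
for n,o in dict(wl=sc(62,510),wn=sc(200,588),wr=sc(365,350),d1=sd(252,331),d2=sd(348,328)).items(): print("wood",n,onz(*o,0).round(4))
for n,o in dict(a=sc(120,312),b=sc(272,135),tabA=sc(140,275),tabB=sc(255,133),side_far=sd(289,40),sidenear=sd(297,150)).items(): print("red z.15",n,onz(*o,.15).round(4))
print("big red base",onz(S,(228,203),0),onz(S,(289,213),0)," top", onz(S,(222,138),.2),onz(S,(290,152),.2))
print("big green base",onz(S,(155,268),0),onz(S,(225,276),0),"pink",onz(S,(322,335),0))
print("black",onz(S,(206,362),0),onz(S,(224,373),0),onz(S,(279,318),0))
print("greenbay",onz(S,(391,173),0),onz(S,(428,193),0),onz(S,(451,159),0))
E
```

```text
bay wallL far top?  [0.5085 0.0983 0.0933] [0.0195 0.0195]
bay left wall [0.5876 0.0937 0.0913] [0.02 0.02]
--- z0
bl [0.4938 0.0283 0.    ]
bn [0.5817 0.0253 0.    ]
br [0.5887 0.1553 0.    ]
d1 [0.5797 0.1559 0.    ]
d2 [0.4985 0.1578 0.    ]
wood wl [ 0.4568 -0.1493  0.    ]
wood wn [ 0.5221 -0.1457  0.    ]
wood wr [ 0.5079 -0.0173  0.    ]
wood d1 [ 0.509  -0.0178  0.    ]
wood d2 [ 0.4487 -0.0223  0.    ]
red z.15 a [ 0.4963 -0.1453  0.15  ]
red z.15 b [ 0.4898 -0.0507  0.15  ]
red z.15 tabA [ 0.4917 -0.1288  0.15  ]
red z.15 tabB [ 0.4842 -0.0535  0.15  ]
red z.15 side_far [ 0.4885 -0.1202  0.15  ]
red z.15 sidenear [ 0.4796 -0.0146  0.15  ]
big red base [ 2.70345713e-01 -6.22730465e-02  1.11022302e-16] [ 0.39756251 -0.00692602  0.        ]  top [ 0.29469609 -0.06173531  0.2       ] [ 0.42297346 -0.01815924  0.2       ]
big green base [ 0.27102357 -0.2708135   0.        ] [ 0.39588862 -0.20417102  0.        ] pink [ 0.61993967 -0.1939354   0.        ]
black [ 0.48863175 -0.34846976  0.        ] [ 5.26638269e-01 -3.44453040e-01  1.11022302e-16] [ 0.5374746  -0.21256323  0.        ]
greenbay [5.14875713e-01 2.25925031e-01 1.11022302e-16] [0.6139264  0.21905297 0.        ] [0.60736975 0.34949933 0.        ]
```

Emit:
{"fn": "arm_command", "kwargs": {"steps": [[[0, 0, 0.1], [-0.041, -0.042, -0.02], 1], [[0, 0, 0.2], [-0.082, -0.085, -0.04], 1], [[0, 0, 0.3], [-0.123, -0.127, -0.06], 1], [[0, 0, 0.4], [-0.164, -0.169, -0.08], 1], [[0, 0, 0.5], [-0.205, -0.212, -0.1], 1], [[0, 0, 0.6], [-0.246, -0.254, -0.12], 1], [[0, 0, 0.7], [-0.288, -0.296, -0.14], 1], [[0, 0, 0.8], [-0.329, -0.339, -0.159], 1], [[0, 0, 0.9], [-0.37, -0.381, -0.159], 1], [[0, 0, 1.05], [-0.411, -0.423, -0.159], 1], [[0, 0, 1.2], [-0.452, -0.466, -0.159], 1], [[0, 0, 1.2], [-0.493, -0.508, -0.159], 1]]}}

```text
time: 1.65
eef_pos: [0.5207, -0.0012, 0.3508]
tcp_rot: [0.691, 0.723, -0.001, 0.0]
contact_force: [0.5, 0.3, -0.5]
opening: 1.005
```

```bash
cat > shot.py <<'E'
from h import *
import pickle,sys
s=get_state(); c=read_camera("wrist"); n=sys.argv[1]
pickle.dump((s,c),open(f"w{n}.pkl","wb"))
cv2.imwrite(f"pics/w{n}.png",c["frame"][:,:,::-1])
Rt=R.from_quat(s["tcp_rot"]).as_matrix()
print(s["time"],np.round(s["eef_pos"],4),np.round(Rt,3).tolist(),np.round(s["qpos"],2),s["opening"],np.round(s["contact_force"],2))
E
python3 shot.py 1
```

```text
1.65 [ 0.5207 -0.0012  0.3508] [[-0.045, 0.999, -0.001], [0.999, 0.045, -0.001], [-0.001, -0.001, -1.0]] [-0.2  -0.14  1.74 -0.    1.54 -0.24] 1.004531046631944 [ 0.48  0.28 -0.55]
```

View pics/w1.png

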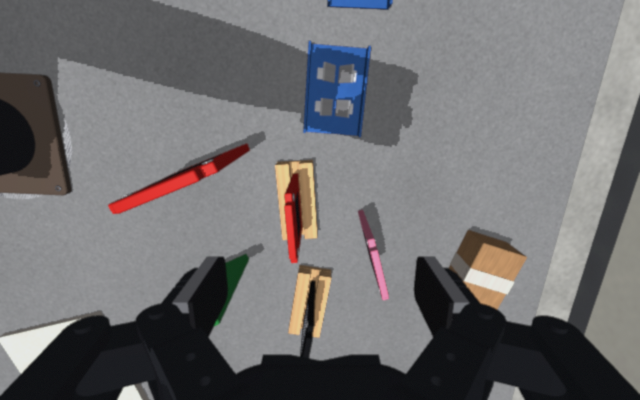

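Run:
```python
import cv2
a=cv2.imread("pics/w1.png")[30:270,260:400]; cv2.imwrite("pics/w1c.png",cv2.resize(a,None,fx=2.5,fy=2.5,interpolation=cv2.INTER_CUBIC))
```

Emit:
{"fn": "arm_command", "kwargs": {"steps": [[[0, 0, 0], [0, 0, -0.05], 1], [[0, 0, 0], [0.06, 0, -0.05], 1], [[0, 0, 0], [0.12, 0, -0.05], 1], [[0, 0, 0], [0.12, 0, -0.05], 1]]}}

```text
time: 2.2
eef_pos: [0.5172, 0.1164, 0.3987]
tcp_rot: [0.691, 0.723, -0.003, 0.002]
contact_force: [1.1, 0.3, 0.4]
opening: 0.999
```

```bash
python3 shot.py 2;  python3 - <<'E'
import cv2
a=cv2.imread("pics/w2.png")[70:310,240:440]; cv2.imwrite("pics/w2c.png",cv2.resize(a,None,fx=2.5,fy=2.5,interpolation=cv2.INTER_CUBIC))
E
```

```text
2.2 [0.5172 0.1164 0.3987] [[-0.046, 0.999, -0.001], [0.999, 0.046, -0.006], [-0.006, -0.002, -1.0]] [ 0.03 -0.12  1.64 -0.01  1.62 -0.01] 0.9994636990827307 [1.08 0.31 0.41]
```

View pics/w1c.png

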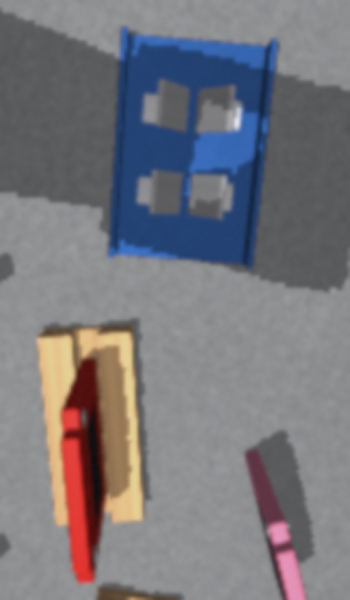

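View pics/w2c.png

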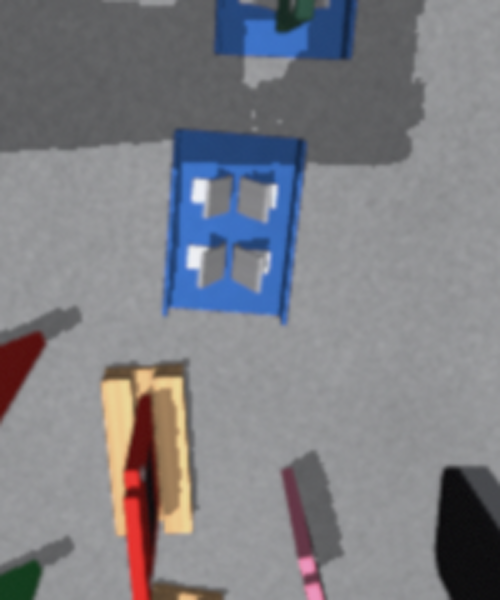

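```bash
python3 - <<'E'
from h import *
import pickle
s,c=pickle.load(open("w1.pkl","rb")); A=cam(c,s["eef_pos"],s["tcp_rot"])
s,c=pickle.load(open("w2.pkl","rb")); B=cam(c,s["eef_pos"],s["tcp_rot"])
a=lambda u,v:(A,(260+u/2.5,30+v/2.5)); b=lambda u,v:(B,(240+u/2.5,70+v/2.5))
P1=[];
for n,o,q in [("TL",a(124,30),b(177,131)),("TR",a(276,41),b(304,140)),("BR",a(252,267),b(284,325)),("BL",a(110,255),b(166,317))]:
    x,r=tri([o,q]); print(n,x.round(4),np.round(r,4),onz(*o,.03).round(4),onz(*q,.03).round(4)); P1.append((onz(*o,.03)+onz(*q,.03))/2)
P=np.array(P1);print("bay c",P.mean(0)); v=(P[0]+P[1]-P[2]-P[3]);print("slot y dir deg from y:",np.degrees(np.arctan2(-v[0],v[1])),np.linalg.norm(v)/2,np.linalg.norm(P[0]+P[3]-P[1]-P[2])/2)
W=[]
for n,o,q in [("TL",a(38,338),b(102,381)),("TR",a(131,332),b(184,377)),("BR",a(142,520),b(192,532)),("BL",a(56,524),b(115,533))]:
    x,r=tri([o,q]); print("wood",n,x.round(4),np.round(r,4),onz(*o,.03).round(4),onz(*q,.03).round(4)); W.append((onz(*o,.03)+onz(*q,.03))/2)
W=np.array(W);print(W.mean(0)); v=(W[0]+W[1]-W[2]-W[3]);print(np.degrees(np.arctan2(-v[0],v[1])),np.linalg.norm(v)/2,np.linalg.norm(W[0]+W[3]-W[1]-W[2])/2)
for n,o,q in [("tab+y",a(73,434),b(133,474))]:
    x,r=tri([o,q]); print("red",n,x.round(4),np.round(r,4),onz(*o,.15).round(4),onz(*q,.15).round(4))
print("red -y tab end",onz(*a(86,578),.15), "shoulder y+",onz(*a(72,411),.14))
E
python3 - <<'E'
import cv2
a=cv2.imread("pics/w1.png")[165:270,270:330]; cv2.imwrite("pics/w1d.png",cv2.resize(a,None,fx=5.5,fy=5.5,interpolation=cv2.INTER_CUBIC))
E
```

```text
TL [0.4983 0.1575 0.0214] [0.0004 0.0004] [0.4982 0.1561 0.03  ] [0.4988 0.158  0.03  ]
TR [0.5856 0.1555 0.0221] [0.0006 0.0006] [0.5852 0.1542 0.03  ] [0.584 0.156 0.03 ]
BR [0.5807 0.0271 0.0335] [0.0006 0.0006] [0.5818 0.0267 0.03  ] [0.5805 0.026  0.03  ]
BL [0.4952 0.031  0.0395] [0.0008 0.0008] [0.494  0.0301 0.03  ] [0.4957 0.0282 0.03  ]
bay c [0.53977063 0.09191135 0.03      ]
slot y dir deg from y: -1.6016161664901807 0.12838046138574163 0.0862299834424254
wood TL [ 0.4497 -0.0241  0.0272] [0.0002 0.0002] [ 0.4499 -0.0236  0.03  ] [ 0.4503 -0.0229  0.03  ]
wood TR [ 0.5095 -0.017   0.0303] [0.0008 0.0008] [ 0.5086 -0.0171  0.03  ] [ 0.5103 -0.0171  0.03  ]
wood BR [ 0.5212 -0.1448  0.0318] [0.0003 0.0003] [ 0.5209 -0.1456  0.03  ] [ 0.5216 -0.1459  0.03  ]
wood BL [ 0.461  -0.1558  0.0199] [0.0004 0.0004] [ 0.4625 -0.1512  0.03  ] [ 0.4615 -0.1496  0.03  ]
[ 0.48570143 -0.08413218  0.03      ]
5.287729642803293 0.12846141322934984 0.059538297967028385
red tab+y [ 0.4782 -0.0689  0.0847] [0.0003 0.0003] [ 0.4836 -0.048   0.15  ] [ 0.4831 -0.0343  0.15  ]
red -y tab end [ 0.49178206 -0.12764155  0.15      ] shoulder y+ [ 0.48205578 -0.03894737  0.14      ]
```

View pics/w1d.png

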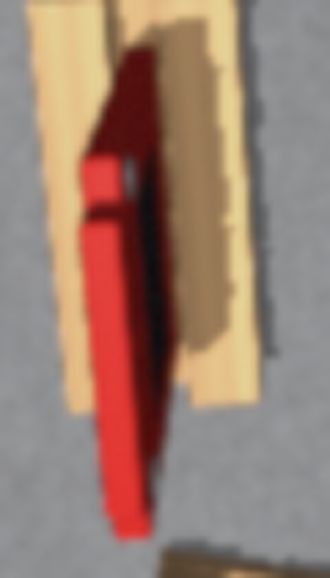

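Run:
```python
import cv2
a=cv2.imread("pics/w2.png")[210:330,270:330]; cv2.imwrite("pics/w2d.png",cv2.resize(a,None,fx=5,fy=5,interpolation=cv2.INTER_CUBIC))
```

```text
(no output)
```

View pics/w2d.png

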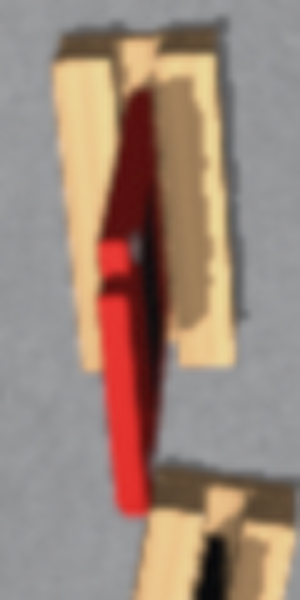

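Run:
```python
from h import *
import pickle
s,c=pickle.load(open("w1.pkl","rb")); A=cam(c,s["eef_pos"],s["tcp_rot"])
s,c=pickle.load(open("w2.pkl","rb")); B=cam(c,s["eef_pos"],s["tcp_rot"])
a=lambda u,v:(A,(270+u/5.5,165+v/5.5)); b=lambda u,v:(B,(270+u/5,210+v/5))
for n,o,q in [("shoulder end",a(102,157),b(115,242)),("tab+y",a(102,223),b(115,297)),("tab-y",a(132,537),b(132,514)),("bottom +y",a(138,48),b(145,88))]:
    x,r=tri([o,q]); print("red",n,x.round(4),np.round(r,4),onz(*o,.15).round(4),onz(*q,.15).round(4))
S=cam(pickle.load(open("s0.pkl","rb"))[1]["scene"])
# scene: tab corners mid-thickness
for n,uv,q in [("tab-y",(255+140/5,170+270/5),a(132,537)),("tab+y",(255+258/5,170+133/5),a(102,223))]:
    x,r=tri([(S,uv),q]); print(n,x.round(4),np.round(r,4))
# plate face width extents
```

```text
red shoulder end [ 0.4818 -0.0381  0.1392] [0.0002 0.0002] [ 0.4826 -0.035   0.15  ] [ 0.4828 -0.0323  0.15  ]
red tab+y [ 0.4831 -0.0504  0.1506] [0.0001 0.0001] [ 0.4829 -0.0506  0.15  ] [ 0.4832 -0.0507  0.15  ]
red tab-y [ 0.4899 -0.1368  0.1371] [0.0005 0.0005] [ 0.4913 -0.1298  0.15  ] [ 0.49   -0.1272  0.15  ]
red bottom +y [ 0.4815 -0.0404  0.009 ] [0.0013 0.0013] [ 0.4902 -0.0096  0.15  ] [0.4905 0.0173 0.15  ]
tab-y [ 0.4915 -0.1285  0.1523] [0.0001 0.0001]
tab+y [ 0.4831 -0.0512  0.1474] [0.0005 0.0005]
```

```bash
cat >> h.py <<'E'
def go(xyz,yawdeg,s=None):
    s=s or get_state(); r0=R.from_quat(s["tcp_rot"]); a=np.radians(yawdeg)
    y=np.array([np.cos(a),np.sin(a),0]); z=np.array([0,0,-1.]); x=np.cross(y,z)
    r1=R.from_matrix(np.c_[x,y,z])
    print("turn",(r0.inv()*r1).as_rotvec().round(4),"shift",r0.inv().apply(np.array(xyz)-s["eef_pos"]).round(4))
E
python3 - <<'E'
from h import *
import pickle
s,c=pickle.load(open("w2.pkl","rb")); B=cam(c,s["eef_pos"],s["tcp_rot"])
for uv in [(234,195),(230,260)]: print("clip mid",onz(B,(240+uv[0]/2.5,70+uv[1]/2.5),.02))
go([.487,-.0885,.22],5.6)
E
```

```text
clip mid [0.53976328 0.11587525 0.02      ]
clip mid [0.53956161 0.06964265 0.02      ]
turn [-0.0021  0.0068 -0.0542] shift [-0.2004 -0.039   0.1801]
```

Emit:
{"fn": "arm_command", "kwargs": {"steps": [[[0, 0, -0.02], [-0.06, -0.012, 0.01], 1], [[0, 0.003, -0.04], [-0.12, -0.024, 0.02], 1], [[-0.002, 0.007, -0.054], [-0.18, -0.036, 0.04], 1], [[-0.002, 0.007, -0.054], [-0.2, -0.039, 0.09], 1], [[-0.002, 0.007, -0.054], [-0.2, -0.039, 0.14], 1], [[-0.002, 0.007, -0.054], [-0.2, -0.039, 0.18], 1], [[-0.002, 0.007, -0.054], [-0.2, -0.039, 0.18], 1]]}}

```text
time: 3.12
eef_pos: [0.4841, -0.0882, 0.216]
tcp_rot: [0.672, 0.74, -0.002, -0.004]
contact_force: [0.2, -0.1, 0.3]
opening: 1.004
```

```bash
python3 shot.py 3
python3 - <<'E'
from h import *
go([.487,-.0885,.106],5.6)
c=read_camera("scene"); cv2.imwrite("pics/sc3.png",cv2.resize(c["frame"][100:350,180:440,::-1],None,fx=2.3,fy=2.3))
E
```

```text
3.125 [ 0.4841 -0.0882  0.216 ] [[-0.095, 0.995, -0.008], [0.995, 0.095, 0.003], [0.004, -0.008, -1.0]] [-0.39 -0.14  1.98 -0.    1.31 -0.48] 1.0042869466740134 [ 0.18 -0.15  0.26]
turn [-0.0027 -0.0012 -0.0016] shift [-1.000e-04  1.300e-03  1.132e-01]
```

View pics/w3.png

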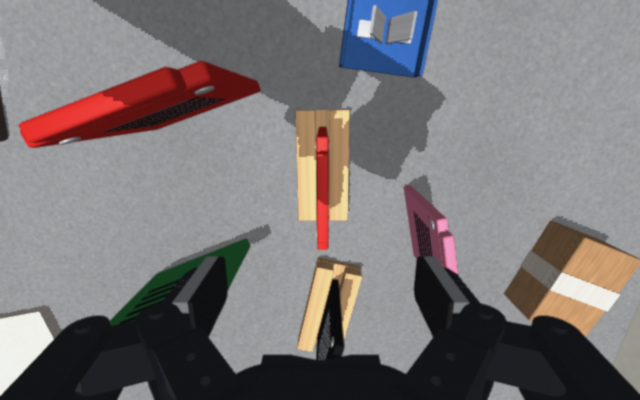

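View pics/sc3.png

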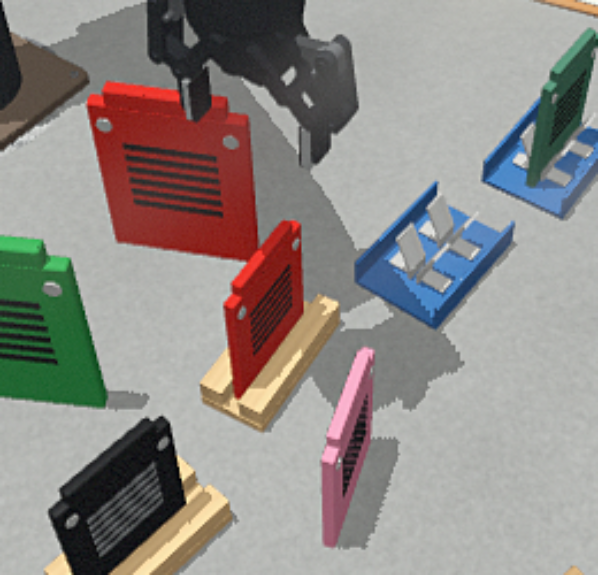

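Emit:
{"fn": "arm_command", "kwargs": {"steps": [[[-0.003, 0, 0], [0, 0.001, 0.05], 1], [[-0.003, 0, 0], [0, 0.001, 0.09], 1], [[-0.003, 0, 0], [0, 0.001, 0.113], 1], [[-0.003, 0, 0], [0, 0.001, 0.113], 1]]}}

```text
time: 3.72
eef_pos: [0.4888, -0.0891, 0.109]
tcp_rot: [0.672, 0.74, 0.001, 0.002]
contact_force: [0.2, 1.0, -0.5]
opening: 1.004
```

Emit:
{"fn": "arm_command", "kwargs": {"steps": [[[0, 0, 0], [0, 0, 0], -1], [[0, 0, 0], [0, 0, 0], -1], [[0, 0, 0], [0, 0, 0], -1], [[0, 0, 0], [0, 0, 0], -1], [[0, 0, 0], [0, 0, 0], -1], [[0, 0, 0], [0, 0, 0], -1]], "force": 70}}

```text
time: 4.47
eef_pos: [0.4893, -0.0892, 0.1096]
tcp_rot: [0.672, 0.74, 0.001, 0.002]
contact_force: [-0.0, 1.5, 3.3]
opening: 0.06
```

```bash
python3 shot.py 4
python3 - <<'E'
from h import *
c=read_camera("scene"); cv2.imwrite("pics/sc4.png",cv2.resize(c["frame"][100:350,180:440,::-1],None,fx=2.3,fy=2.3))
E
```

```text
4.475 [ 0.4893 -0.0892  0.1096] [[-0.096, 0.995, 0.005], [0.995, 0.096, -0.001], [-0.001, 0.005, -1.0]] [-0.39 -0.03  2.08  0.    1.08 -0.48] 0.06010199851419076 [-0.02  1.54  3.34]
```

View pics/sc4.png

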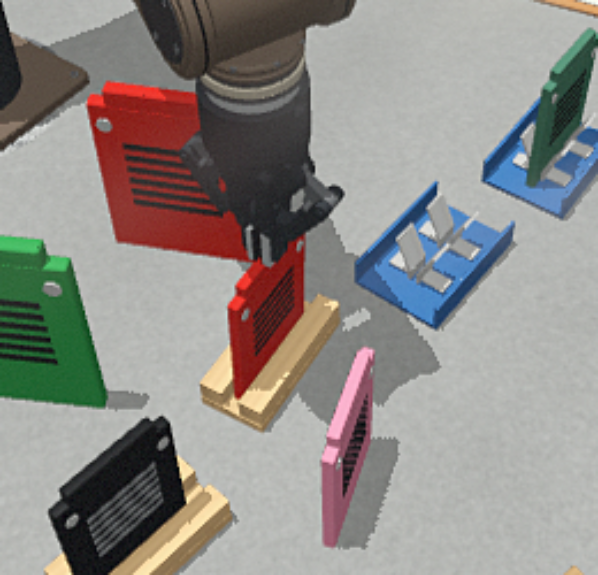

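View pics/w4.png

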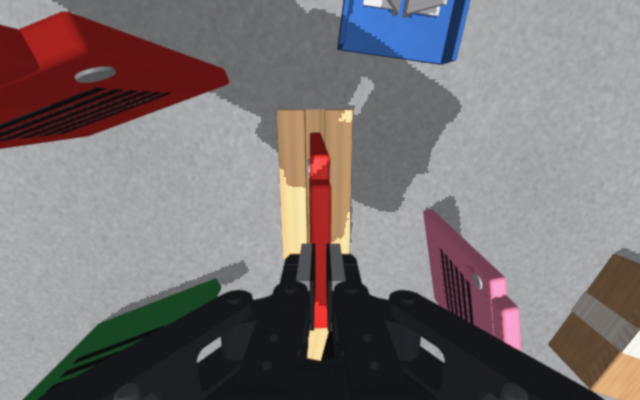

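Emit:
{"fn": "arm_command", "kwargs": {"steps": [[[0, 0, 0], [0, 0, -0.02], -1], [[0, 0, 0], [0, 0, -0.05], -1], [[0, 0, 0], [0, 0, -0.09], -1], [[0, 0, 0], [0, 0, -0.11], -1], [[0, 0, 0], [0, 0, -0.11], -1]], "force": 90}}

```text
time: 5.2
eef_pos: [0.4893, -0.0894, 0.2205]
tcp_rot: [0.672, 0.74, 0.002, 0.003]
contact_force: [0.1, 0.5, -1.9]
opening: 0.043
```

```bash
python3 shot.py 5
python3 - <<'E'
from h import *
c=read_camera("scene"); cv2.imwrite("pics/sc5.png",cv2.resize(c["frame"][100:350,180:440,::-1],None,fx=2.3,fy=2.3))
go([.54,.092,.22],-1.6)
E
```

```text
5.2 [ 0.4893 -0.0894  0.2205] [[-0.096, 0.995, 0.007], [0.995, 0.096, -0.002], [-0.002, 0.007, -1.0]] [-0.39 -0.14  1.98  0.    1.3  -0.48] 0.043087208344617364 [ 0.13  0.46 -1.86]
turn [ 0.0024 -0.0003  0.1245] shift [ 0.175   0.0694 -0.002 ]
```

View pics/sc5.png

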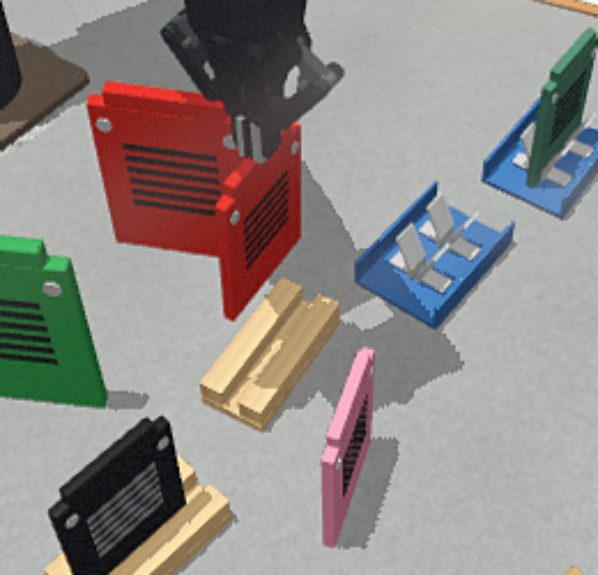

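View pics/w5.png

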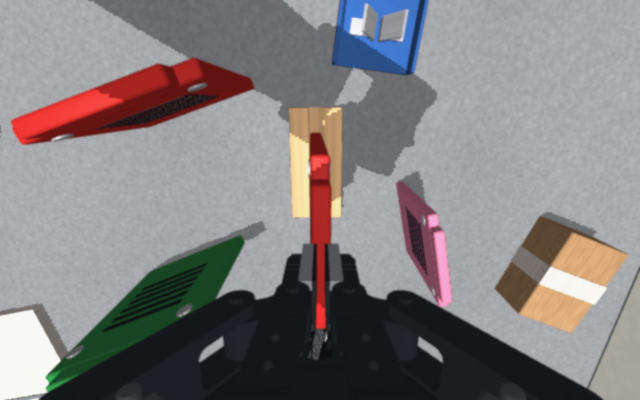

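Emit:
{"fn": "arm_command", "kwargs": {"steps": [[[0, 0, 0.03], [0.045, 0.018, -0.002], -1], [[0, 0, 0.06], [0.09, 0.035, -0.002], -1], [[0.002, 0, 0.1], [0.135, 0.053, -0.002], -1], [[0.002, 0, 0.124], [0.175, 0.069, -0.002], -1], [[0.002, 0, 0.124], [0.175, 0.069, -0.002], -1], [[0.002, 0, 0.124], [0.175, 0.069, -0.002], -1]]}}

```text
time: 6.05
eef_pos: [0.5385, 0.0918, 0.218]
tcp_rot: [0.717, 0.698, -0.001, -0.001]
contact_force: [0.6, -0.3, -0.8]
opening: 0.041
```

```bash
python3 shot.py 6
python3 - <<'E'
from h import *
import pickle
C={}
for n in ["scene","side"]:
    c=read_camera(n); C[n]=c
    a=c["frame"][90:280,280:440] if n=="scene" else c["frame"][100:340,200:360]
    cv2.imwrite(f"pics/{n}6.png",cv2.resize(a[:,:,::-1],None,fx=3 if n=="scene" else 2.4,fy=3 if n=="scene" else 2.4,interpolation=cv2.INTER_CUBIC))
pickle.dump(C,open("c6.pkl","wb"))
E
```

```text
6.05 [0.5385 0.0918 0.218 ] [[0.027, 1.0, -0.003], [1.0, -0.027, -0.0], [-0.0, -0.003, -1.0]] [-0.02 -0.02  1.86 -0.    1.3   0.01] 0.04127888882641101 [ 0.58 -0.33 -0.79]
```

View pics/scene6.png

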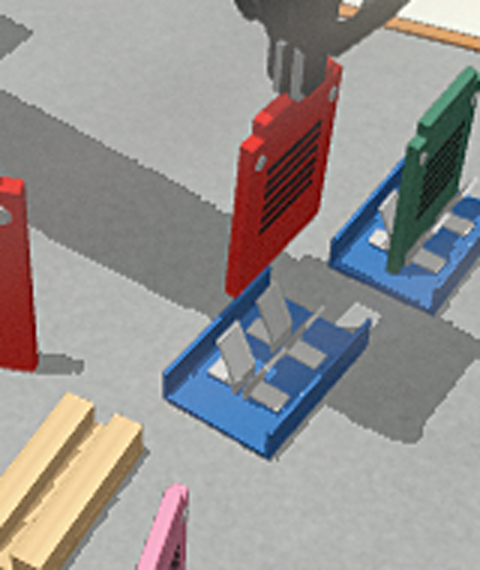

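View pics/side6.png

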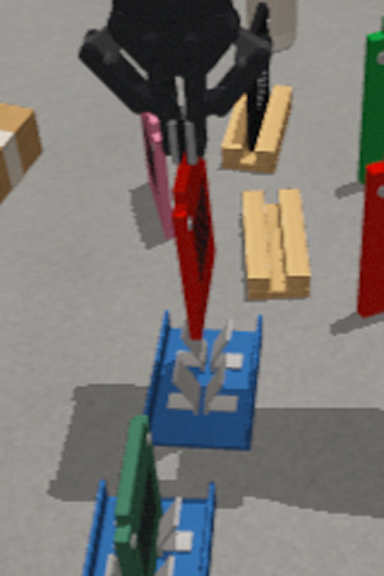

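View pics/w6.png

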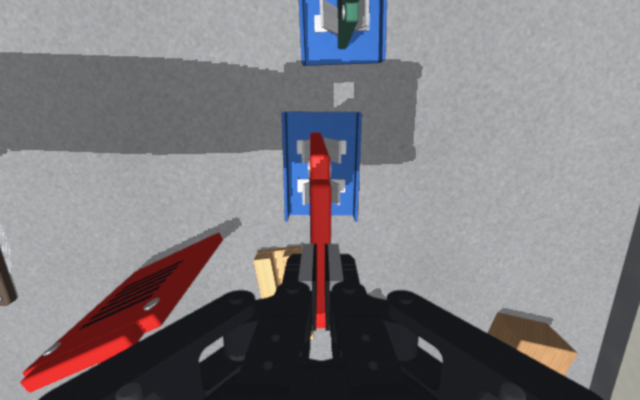

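Run:
```python
from h import *
import pickle
s,c=pickle.load(open("w6.pkl","rb")); B=cam(c,s["eef_pos"],s["tcp_rot"])
P=[onz(B,u,z) for u,z in [((283,112),.03),((361,112),.03),((357,220),.03),((287,220),.03)]]
print(np.round(P,4),np.mean(P,0))
C=pickle.load(open("c6.pkl","rb")); S=cam(C["scene"]);D=cam(C["side"])
x,r=tri([(S,(280+322/3,90+212/3)),(D,(200+200/2.4,100+338/2.4))]);print("plate bottom +y corner",x,r)
print("bot -y corner at z.12", onz(S,(280+232/3,90+295/3),.118))
go([.540,.092,.16],-1.6)
```

```text
[[0.4982 0.1587 0.03  ]
 [0.5848 0.1563 0.03  ]
 [0.5811 0.0287 0.03  ]
 [0.4953 0.0309 0.03  ]] [0.53986225 0.09367303 0.03      ]
plate bottom +y corner [0.53714456 0.14166333 0.11899926] [np.float64(0.004443872067451799), np.float64(0.004443872067451612)]
bot -y corner at z.12 [0.53347948 0.0435325  0.118     ]
turn [-0.0008 -0.0001 -0.001 ] shift [0.0011 0.0008 0.0593]
```

Emit:
{"fn": "arm_command", "kwargs": {"steps": [[[0, 0, 0], [0.001, 0.001, 0.03], -1], [[0, 0, 0], [0.001, 0.0015, 0.055], -1], [[0, 0, 0], [0.001, 0.0015, 0.07], -1], [[0, 0, 0], [0.001, 0.0015, 0.08], -1], [[0, 0, 0], [0.001, 0.0015, 0.085], -1], [[0, 0, 0], [0.001, 0.0015, 0.085], -1]], "force": 110}}

```text
time: 6.95
eef_pos: [0.5409, 0.0919, 0.1346]
tcp_rot: [0.717, 0.697, -0.0, -0.0]
contact_force: [-0.4, -0.1, -1.7]
opening: 0.028
```

```bash
python3 shot.py 7
python3 - <<'E'
from h import *
for n in ["scene","side"]:
    c=read_camera(n)
    a=c["frame"][90:280,280:440] if n=="scene" else c["frame"][100:340,200:360]
    cv2.imwrite(f"pics/{n}7.png",cv2.resize(a[:,:,::-1],None,fx=3 if n=="scene" else 2.4,fy=3 if n=="scene" else 2.4,interpolation=cv2.INTER_CUBIC))
go([.540,.093,.1056],-1.6)
E
```

```text
6.95 [0.5409 0.0919 0.1346] [[0.029, 1.0, -0.0], [1.0, -0.029, 0.0], [0.0, -0.0, -1.0]] [-0.02  0.06  1.94  0.    1.14  0.01] 0.028359032923526234 [-0.37 -0.05 -1.69]
turn [ 0.0008 -0.0001 -0.0008] shift [ 0.001  -0.0013  0.0296]
```

View pics/scene7.png

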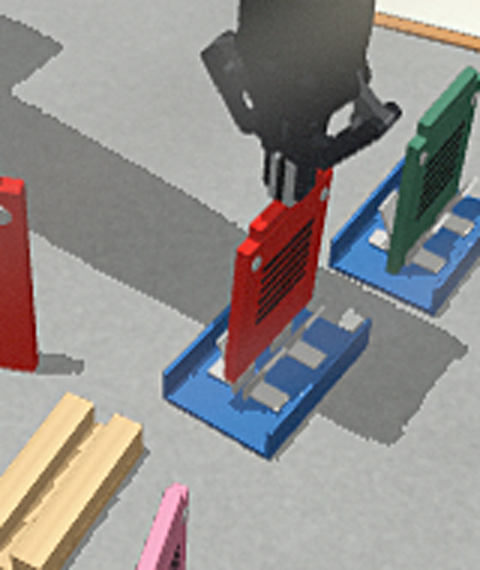

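View pics/side7.png

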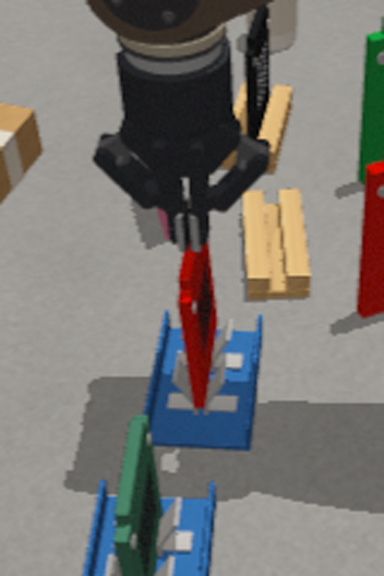

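The cover is between the clips with almost no side force (0.4 N). Next I push it home.

Emit:
{"fn": "arm_command", "kwargs": {"steps": [[[0, 0, 0], [0.001, -0.001, 0.006], -1], [[0, 0, 0], [0.001, -0.001, 0.012], -1], [[0, 0, 0], [0.001, -0.001, 0.018], -1], [[0, 0, 0], [0.001, -0.001, 0.023], -1], [[0, 0, 0], [0.001, -0.001, 0.027], -1], [[0, 0, 0], [0.001, -0.001, 0.029], -1], [[0, 0, 0], [0.001, -0.001, 0.03], -1]]}}

```text
time: 7.98
eef_pos: [0.5407, 0.0931, 0.1056]
tcp_rot: [0.717, 0.697, 0.001, 0.0]
contact_force: [-0.5, -0.4, 5.4]
opening: 0.031
```

```bash
python3 shot.py 8
python3 - <<'E'
from h import *
for n in ["scene","side"]:
    c=read_camera(n)
    a=c["frame"][90:280,280:440] if n=="scene" else c["frame"][100:340,200:360]
    cv2.imwrite(f"pics/{n}8.png",cv2.resize(a[:,:,::-1],None,fx=3 if n=="scene" else 2.4,fy=3 if n=="scene" else 2.4,interpolation=cv2.INTER_CUBIC))
E
```

```text
7.975 [0.5407 0.0931 0.1056] [[0.029, 1.0, 0.002], [1.0, -0.029, 0.0], [0.0, 0.002, -1.0]] [-0.01  0.1   1.96  0.    1.08  0.01] 0.03106072335829934 [-0.51 -0.37  5.43]
```

View pics/scene8.png

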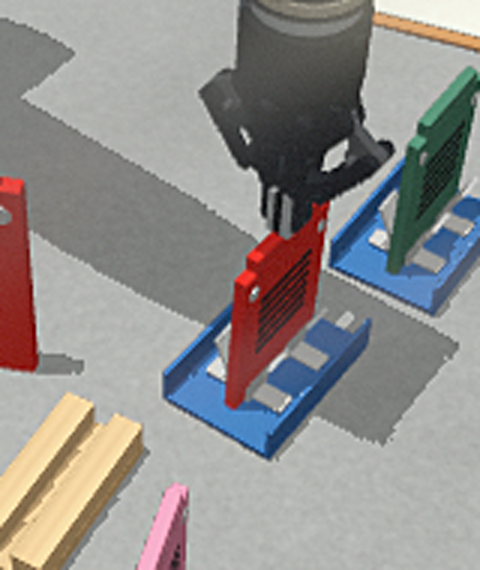

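View pics/side8.png

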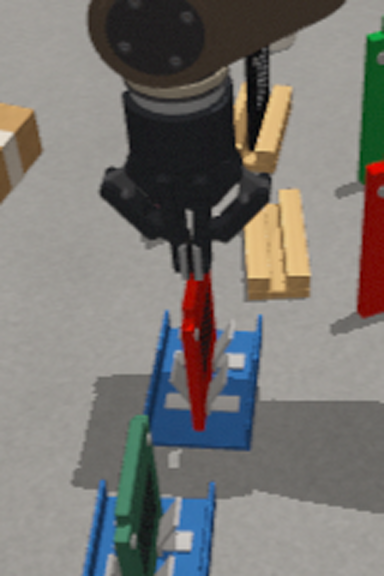

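Emit:
{"fn": "arm_command", "kwargs": {"steps": [[[0, 0, 0], [0, 0, 0.003], -1], [[0, 0, 0], [0, 0, 0.005], -1], [[0, 0, 0], [0, 0, 0.006], -1], [[0, 0, 0], [0, 0, 0.006], -1]]}}

```text
time: 8.62
eef_pos: [0.5454, 0.0931, 0.1055]
tcp_rot: [0.717, 0.697, 0.005, 0.004]
contact_force: [-0.7, 1.6, 18.6]
opening: 0.03
```

```bash
python3 shot.py 9
python3 - <<'E'
from h import *
import pickle
C={}
for n in ["scene","side"]:
    c=read_camera(n);C[n]=c
    a=c["frame"][140:250,325:435] if n=="scene" else c["frame"][190:310,250:320]
    cv2.imwrite(f"pics/{n}9.png",cv2.resize(a[:,:,::-1],None,fx=5,fy=5,interpolation=cv2.INTER_CUBIC))
pickle.dump(C,open("c9.pkl","wb"))
E
```

```text
8.625 [0.5454 0.0931 0.1055] [[0.029, 1.0, 0.013], [1.0, -0.029, 0.0], [0.0, 0.013, -1.0]] [-0.01  0.1   1.96  0.    1.07  0.01] 0.029974638166114186 [-0.66  1.61 18.64]
```

View pics/scene9.png

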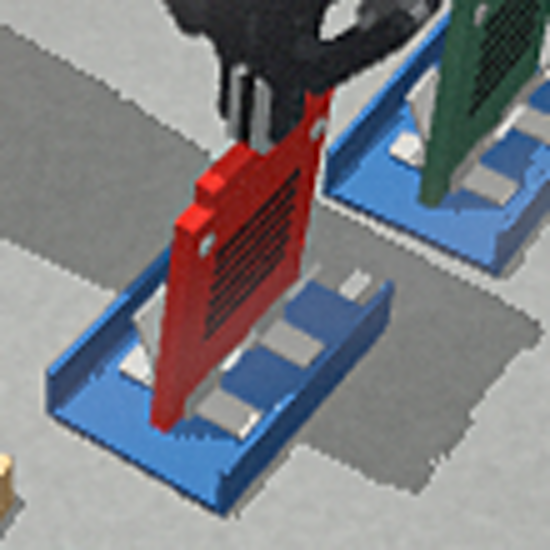

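View pics/side9.png

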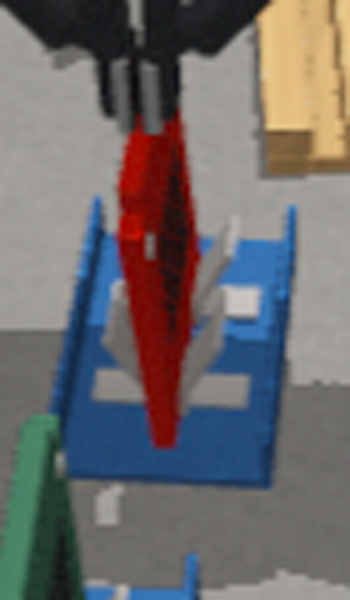

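View pics/w9.png

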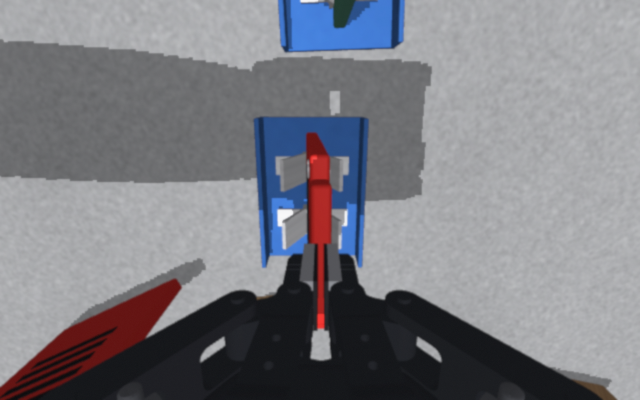

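Run:
```python
from h import *
import pickle
C=pickle.load(open("c9.pkl","rb")); S=cam(C["scene"]);D=cam(C["side"])
s,c=pickle.load(open("w9.pkl","rb")); B=cam(c,s["eef_pos"],s["tcp_rot"])
for z in (.006,.012,.02):
  print(z,"scene -y bot",onz(S,(325+164/5,140+431/5),z),"side +y bot",onz(D,(250+165/5,190+447/5),z))
print("green bay ref bottom scene",onz(S,(325+430/5,140+205/5),.006))
# tab step +y: visible in wrist (320,183); tab -y in scene
print(tri([(B,(319,184)),(D,(250+132/5,190+210/5))]))
print(tri([(B,(319,156)),(D,(250+132/5,190+240/5))]),"shoulder end+y top")
# predicted pixels of -y shoulder top corner (scene) for home pose
a=np.radians(-1.6); ex=np.array([np.cos(a),np.sin(a),0]);ey=np.array([-np.sin(a),np.cos(a),0]);o=np.array([.54,.093,0])
for z in (.006,.010,.014):
    for dx in(-.005,.005):
        print(z,dx,"scene bot-y",proj(S,o+ex*dx-ey*.05+[0,0,z]),"side bot+y",proj(D,o+ex*dx+ey*.05+[0,0,z]),"side shoulder +y",proj(D,o+ex*dx+ey*.05+[0,0,z+.13]))
```

```text
0.006 scene -y bot [0.54038961 0.0443909  0.006     ] side +y bot [0.54009438 0.14383202 0.006     ]
0.012 scene -y bot [0.54276911 0.04018364 0.012     ] side +y bot [0.53931057 0.14823584 0.012     ]
0.02 scene -y bot [0.54594179 0.03457397 0.02      ] side +y bot [0.5382655 0.1541076 0.02     ]
green bay ref bottom scene [0.5672707  0.22441722 0.006     ]
(array([0.54562974, 0.13009113, 0.13225484]), [np.float64(0.00039752133016922667), np.float64(0.0003975213301691688)])
(array([0.5451993 , 0.14350271, 0.13041027]), [np.float64(0.0004885550110024511), np.float64(0.0004885550110025512)]) shoulder end+y top
0.006 -0.005 scene bot-y [354.75047154 225.10075707] side bot+y [284.84655951 279.16162261] side shoulder +y [280.76286985 235.93167356]
0.006 0.005 scene bot-y [358.7026468  227.36331707] side bot+y [279.95823161 278.91921322] side shoulder +y [275.29889914 235.68879091]
0.01 -0.005 scene bot-y [354.83385181 223.89485333] side bot+y [284.7338407  277.96838099] side shoulder +y [280.62182933 234.4386182 ]
0.01 0.005 scene bot-y [358.79784506 226.15899499] side bot+y [279.82961516 277.7258784 ] side shoulder +y [275.13798883 234.19582589]
0.014 -0.005 scene bot-y [354.91771559 222.68195671] side bot+y [284.62038284 276.76731579] side shoulder +y [280.47975378 232.93460615]
0.014 0.005 scene bot-y [358.89359765 224.94766023] side bot+y [279.70015591 276.52472399] side shoulder +y [274.97589848 232.69191203]
```

Run:
```python
from h import *
go([.540,.093,.1050],-1.6)
```

```text
turn [ 0.0127 -0.0004 -0.0008] shift [-0.0002 -0.0053  0.0004]
```

Emit:
{"fn": "arm_command", "kwargs": {"steps": [[[0.006, 0, 0], [0, -0.003, 0.001], -1], [[0.013, 0, 0], [0, -0.005, 0.001], -1], [[0.013, 0, 0], [0, -0.005, 0.001], -1]]}}

```text
time: 9.15
eef_pos: [0.5413, 0.0932, 0.1056]
tcp_rot: [0.717, 0.697, 0.001, 0.001]
contact_force: [-0.0, 0.2, 7.9]
opening: 0.034
```

```bash
python3 shot.py 10
python3 - <<'E'
from h import *
go([.540,.093,.1056],-1.6)
E
```

```text
9.15 [0.5413 0.0932 0.1056] [[0.029, 1.0, 0.002], [1.0, -0.029, 0.0], [0.0, 0.002, -1.0]] [-0.01  0.1   1.96  0.    1.08  0.01] 0.0337772484330806 [-0.01  0.2   7.87]
turn [ 0.002  -0.0004 -0.0008] shift [-0.0002 -0.0013 -0.    ]
```

View pics/w10.png

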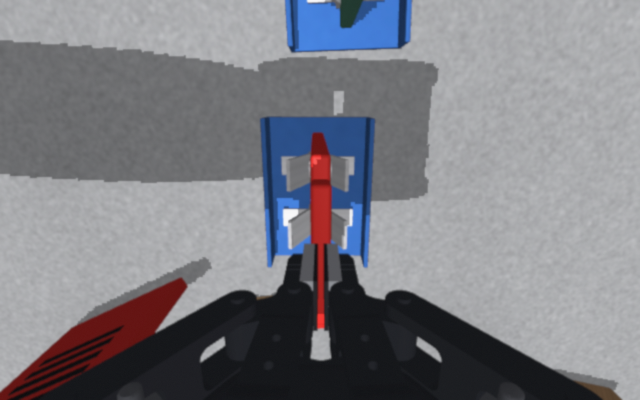

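The wrist view shows the clips symmetric about the plate at (320,170–235), so it is upright again. I'll open the gripper and go straight up.

Emit:
{"fn": "arm_command", "kwargs": {"steps": [[[0, 0, 0], [0, -0.001, 0], 0], [[0, 0, 0], [0, -0.001, 0], 0], [[0, 0, 0], [0, -0.001, 0], 0.4], [[0, 0, 0], [0, -0.001, 0], 0.4], [[0, 0, 0], [0, -0.001, -0.02], 0.4], [[0, 0, 0], [0, -0.001, -0.06], 0.4], [[0, 0, 0], [0, -0.001, -0.11], 0.4], [[0, 0, 0], [0, -0.001, -0.16], 0.4], [[0, 0, 0], [0, -0.001, -0.2], 0.4], [[0, 0, 0], [0, -0.001, -0.2], 0.4]]}}

```text
time: 10.45
eef_pos: [0.5418, 0.0931, 0.3104]
tcp_rot: [0.717, 0.697, 0.004, 0.004]
contact_force: [0.7, -0.0, -0.3]
opening: 0.7
```

```bash
python3 shot.py 11
python3 - <<'E'
from h import *
import pickle
C={}
for n in ["scene","side"]:
    c=read_camera(n);C[n]=c
    a=c["frame"][140:250,325:435] if n=="scene" else c["frame"][190:310,250:320]
    cv2.imwrite(f"pics/{n}11.png",cv2.resize(a[:,:,::-1],None,fx=5,fy=5,interpolation=cv2.INTER_CUBIC))
cv2.imwrite("pics/full11.png",C["scene"]["frame"][:,:,::-1])
pickle.dump(C,open("c11.pkl","wb"))
E
```

```text
10.45 [0.5418 0.0931 0.3104] [[0.029, 1.0, 0.011], [1.0, -0.029, 0.0], [0.0, 0.011, -1.0]] [-0.01 -0.07  1.75  0.    1.45  0.01] 0.7004046405185392 [ 0.75 -0.   -0.26]
```

View pics/scene11.png

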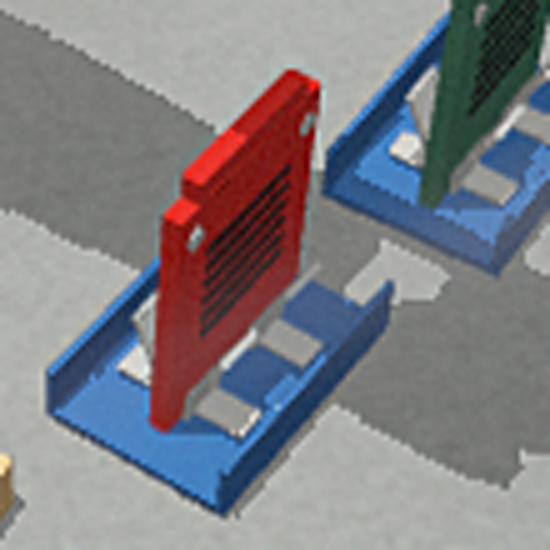

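View pics/side11.png

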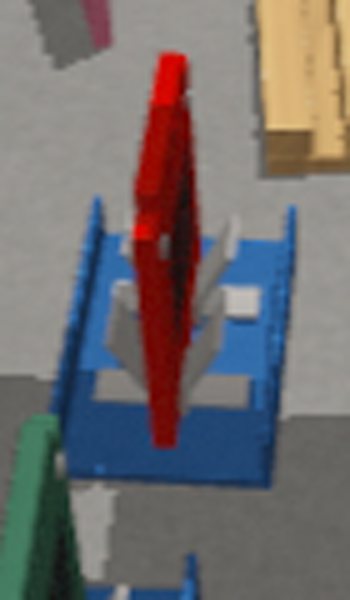

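View pics/full11.png

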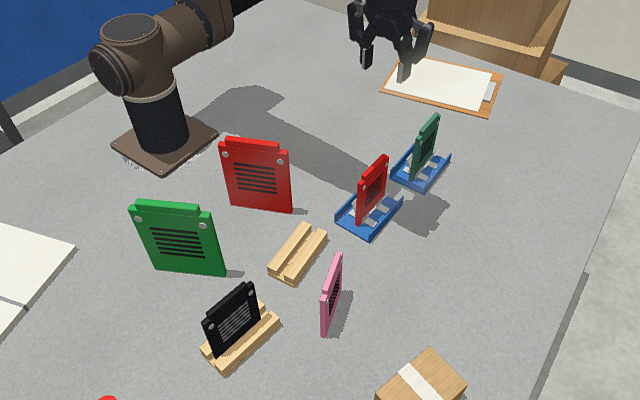

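View pics/w11.png

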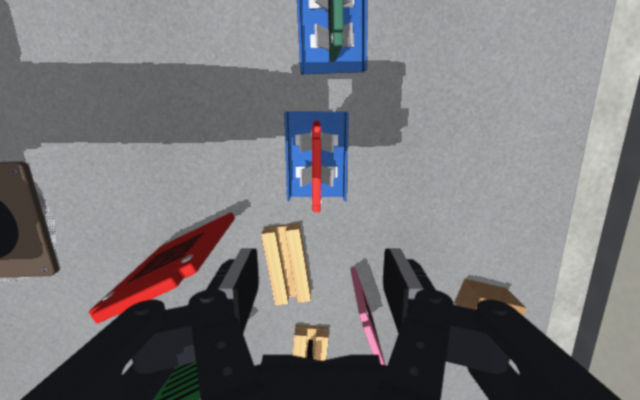

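Run:
```python
from h import *
import pickle
C=pickle.load(open("c11.pkl","rb")); S=cam(C["scene"]);D=cam(C["side"])
s,c=pickle.load(open("w11.pkl","rb")); B=cam(c,s["eef_pos"],s["tcp_rot"])
sc=lambda u,v:(S,(325+u/5,140+v/5)); sd=lambda u,v:(D,(250+u/5,190+v/5))
print("bottom -y/+y at .006",onz(*sc(164,431),.006),onz(*sd(165,447),.006))
print("tab -y",tri([sc(194,190),(B,(317,210))]))
print("shoulder +y",tri([sd(146,236),(B,(317,124))]), "tab -y far side",tri([sd(173,55),(B,(317,210))]))
s0,d0=pickle.load(open("s0.pkl","rb"))
a=d0["scene"]["frame"][270:380,190:290].astype(int);b=C["scene"]["frame"][270:380,190:290].astype(int);print("black diff",np.abs(a-b).mean(), (np.abs(a-b).max(2)>40).sum())
```

```text
bottom -y/+y at .006 [0.54038961 0.0443909  0.006     ] [0.54009438 0.14383202 0.006     ]
tab -y (array([0.53964305, 0.05197205, 0.14349906]), [np.float64(0.0012666108581859627), np.float64(0.0012666108581857673)])
shoulder +y (array([0.5402229 , 0.14670325, 0.13615   ]), [np.float64(0.0013517722415850699), np.float64(0.0013517722415848487)]) tab -y far side (array([0.53832221, 0.0485649 , 0.13493485]), [np.float64(7.01556640450904e-05), np.float64(7.015566404494401e-05)])
black diff 2.634757575757576 15
```

```bash
python3 -c "
from plant import *
print(sign_off())"
```

```text
the job is handed in; nothing more can be done
None
```

I took the smaller red cover out of its wooden stand, pushed it fully down into the empty spring-clip bay, let go and moved the gripper clear. I then handed the job in at about 10.5 s; the handover gave no verdict.

**Push:** I pushed until the tool stopped moving down, with 18.6 N of upward force. That last push tipped the cover about 3 degrees, so I straightened it before opening the gripper.

**Last checks, after release:**
- **Height:** the lower edge is on the bay floor. Taking it as 6 mm above the table, the lower edge measures 99 mm long against a true 100 mm. The +y shoulder measures 136 mm high against about 135 mm expected.
- **Position:** the cover's centre is at about (0.540, 0.094) and the bay's at (0.540, 0.093).
- **Upright and in line:** the top and bottom edges are within about 2 mm of each other in x, so it stands upright. It is in line with the slot to within a couple of degrees.
- **Black cover:** its part of the scene picture is essentially unchanged from the start.

**Disagreements:** the height of the cover's top (tab) edge came out at 135 and 143 mm from two camera pairs, against 146 mm expected. I put this down to blurred corner picks, because the lower edge and the shoulder both agree with the cover being home. The bay's turn came out at about -1.6 degrees from the wrist camera and -3 degrees from the scene camera; I used -1.6.

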